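Slide a steel blank along the fence into the drilling jig's corner pocket

ROBOT

A 6-joint arm with a two-finger parallel gripper is mounted at the origin on the work surface. World frame = base frame: x ahead of the robot, y to its left, z up, the work surface at z = 0. Lengths are in mm, angles in rad, forces in N, time in s.
With the tool pointing down it reaches from about 300 to 875 mm from the base axis. Payload 4.2 kg.
Tool frame: the origin (TCP) lies between the finger pads; the fingertips stand env.nose_length ahead of it and the grasp point (between the pads) lies 5 mm behind it (env.nose_length is the distance from the TCP to the fingertips, in mm); x points along the fingers, z is the direction in which the jaws open and shut, and the axes are right-handed (so a half turn about x gives the same grasp; the last joint's range is limited). The gripper opens to 85 mm and grips with 20 to 120 N. Pads are 22 mm wide; open, the fingers measure 114 mm over their backs; the gripper's body (76 mm by 85 mm) begins 54 mm behind the grasp point. The pads swing forward as they close: fully open they stand 13 mm farther back than shut.
Start: joints at [1.18, 0.32, 1.565, -0, 1.257, -0.02], TCP at [208.36, 535.935, 245.338] pointing down, gripper open.
Joint ranges: [-3.11, 3.11], [-0.84, 2.01], [0.21, 2.61], [-1.34, 4.49], [0.05, 2.63], [-2.56, 2.56]. Speed limits (rad/s): [2.57, 2.57, 3.14, 3.14, 3.14, 3.14].

INTERFACE

Orientations are given as a rotation vector (axis times angle).
In Python, from station import env, optics gives the robot as it stands.
- The arm moves only by the shell command python3 -m creep 'ROWS' [FORCE]. ROWS is JSON, one flat list of numbers, 7 for each row, row after row: the shift along the tool's x, y, z in units of 40 mm (1.0 is 40 mm), then the turn, a rotation vector about the tool's x, y, z in degrees, then the opening, from 0 (shut) to 1 (fully open). A call has 1 to 8 rows; each row is the pose to reach, as a shift and turn from the pose commanded when the call began, along the tool's axes at that moment; what a row does not reach only later rows make up. A row lasts 1/10 s, in which the tool goes at most 50 mm and 8.59 degrees, less where a joint would pass 70% of its speed; a pose out of reach is approached as far as the arm can. A call with a gripper value outside its range is refused whole. The fingers move at their own pace and stop on an object; FORCE is the grip in N (left out, the last holds). Time passes only in rows, so rows that repeat a pose let the fingers close. It gives the time, the measured TCP pose, the force and the opening at its end, in the units of the state.
- env.get_state(): the state, without advancing time (a new reading comes with each control period).
- optics.capture(name): name is "side" or "top"; returns (picture, depth): 420x560x3 uint8, blue, green, red; 420x560 float32, mm along the optical axis (not along the pixel's ray), 0 where there is no reading.
- optics.camera_info(name): a dict with "fovy" (degrees; the focal length in pixels is half the picture's height over the tangent of half this angle, whatever the lens; pixels are square), "cx", "cy" (the principal point, pixels), "k1" (the pictures are not rectified: a ray, as slopes to the right and down, at radius r is drawn at 1 + k1 r^2 times it, then the intrinsics apply), "rvec" (rotation vector, rad) and "tvec" (3), from world to camera coordinates, as OpenCV has them. Camera axes: x right, y down, z forward; pixel columns grow to the right and rows downward; lengths in mm; the calibration is good to about 2 mm. A picture is of the moment at which its call begins. camera_info takes no time and is no camera call.
- env.sign_off(): hands the job in, once; it reports no verdict.
The state is a dict: "clock": time; "q": joint angles; "qvel": joint speeds; "effort": joint torques, N m; "tcp_pos": TCP position; "tcp_rot": TCP orientation; "wrist_force": force on the tool from outside, world axes, zero at the start; "wrist_torque": the same for the moment, N m; "opening": finger opening in mm.
Only numpy, scipy, OpenCV 4.12 (cv2) and the standard library are available. Lean on these libraries where they do the work, as an engineer would, in place of code of your own. Each camera call takes 0.05 s, during which the arm holds its last target. There are 200 camera calls.

TASK

Load the drilling jig: with the fingertips, push the flat rectangular blank until its long side sits square against the long fence, out on the open part of the plate where it lies; then, keeping it against the fence, slide it along until it is fully home in the corner pocket, touching both the fence and the end stop. Never lift it off the plate, and leave the round slug, the hammer and the tin undisturbed.

Things in the scene. Friction and masses are not known exactly. Their poses are not given: they have to be found in the camera images.
- jig: Drilling jig fixed to the bench, turned up to 0.25 rad: grey steel plate 220 (x) by 360 (y) by 12 mm thick. Origin: centre of its underside; z up, +x away from the robot, +y to the robot's left. Bright steel bars 20 mm thick stand 16 mm above the plate (tops 28 mm over the bench): the fence along the whole far edge, inner face x = +80 mm; the end stop at the left end, inner face y = +160 mm.
- pocket (a point): Where the centre of the blank's underside lies when fully home in the corner pocket: jig x +55, y +125, z +12 mm; axes as the jig's. The pocket is 54 mm wide between fence and guide lip, closed at its +y end by the stop, open to -y and above. When home, the last 15 mm of the blank stick out past the lip's straight part.
- lip (a point): Top middle of the guide lip, a bright bar parallel to the fence, 14 mm thick (x), 55 mm long (y), 16 mm above the plate; axes as the jig's. Its inner face (towards the fence) is at jig x +26 mm, it runs from jig y +105 mm to the stop at +160 mm; a flared lead-in turns away from the fence, back to y +88 mm.
- blank: The blank: loose dark flat steel piece, 50 (its x) by 70 (its y) by 16 mm thick, about 0.4 kg, two thin crossed lines scribed on top. It lies flat on the open right-hand part of the plate, short of the fence, up to 0.5 rad from square to the jig. Origin: centre of its underside, z up. Its y (long side) belongs along the fence. Dry friction, a few newtons.
- slug: Bystander: upright round steel slug, 36 mm diameter, 35 mm high, loose, standing on the plate's near left part. Origin at the centre of its underside.
- hammer: Bystander: hammer with a wooden handle, 280 mm long, lying loose on the bench to the right of the jig. Origin on its underside near mid-length.
- tin: Bystander: round tin with a lid, 60 mm diameter, 65 mm high, standing loose on the bench to the left of the jig. Origin at the centre of its underside.
Not all that is in view belongs to the job. Leave any blue or orange look-alike of the blank alone.

How it is judged (in metres and radians):
On the way:
1. the blank's long side is square against the fence, before it enters the pocket (x of blank in the frame of jig above 0.052 m and angle between the y axis of blank and the y axis of jig, either way round below 0.08 rad and y of blank in the frame of jig below 0.07 m and z of blank in the frame of jig below 0.015 m and angle between blank's own z axis and vertical below 0.05 rad), for 0.1 s.
At the end, for the whole second after the job is handed in: The blank lies flat and still in the pocket, within 3 mm of the fence and of the end stop, its long side within 0.05 rad of the fence (x of blank in the frame of jig above 0.052 m and y of blank in the frame of jig above 0.122 m and angle between the y axis of blank and the y axis of jig, either way round below 0.05 rad and z of blank in the frame of jig below 0.015 m and angle between blank's own z axis and vertical below 0.05 rad and linear speed of blank below 0.01 m/s); the robot touches nothing.
It fails at once if the blank is lifted more than 6 mm off the plate or tipped over 0.2 rad (z of blank in the frame of jig above 0.018 m or angle between blank's own z axis and vertical above 0.2 rad).
It fails at once if the blank leaves the plate (z of blank in the frame of jig below 0.004 m).
It fails at once if the blank is moved along towards the pocket while more than 8 mm off the fence (y of blank in the frame of jig above 0.03 m and x of blank in the frame of jig below 0.047 m).
It fails at once if the slug, the hammer or the tin is disturbed (moved over 10 mm) (distance of any of slug, hammer, tin from where it was at the start of the episode above 0.01 m).
It also fails if it takes over 51 s, if anything falls off the work surface, if the arm or the gripper's body presses on something with over 40 N, if the wrist force passes 120 N, or if a joint passes its speed limit or range.

## Working session

There is one attempt and no reset: what is moved stays moved. The work goes in short steps, Python scripts to look and compute and a shell command to move; the robot and the scene stay as the last step left them, time stands still between calls to the robot, and variables do not carry over. Pictures are saved under pics/ and viewed, about 8 in all and at most 12, crops included, and the job is handed in when it is done.

```bash
mkdir -p pics; ls; cat > h.py <<'E'
import numpy as np,cv2
from station import env,optics
def cam(n):
    c=optics.camera_info(n);f=210/np.tan(np.radians(c["fovy"])/2)
    R=cv2.Rodrigues(np.array(c["rvec"],float))[0];t=np.array(c["tvec"],float).ravel()
    return c,f,R,t
def ray(n,px):
    c,f,R,t=cam(n);K=np.array([[f,0,c["cx"]],[0,f,c["cy"]],[0,0,1.]])
    u=cv2.undistortPoints(np.array(px,float).reshape(-1,1,2),K,np.array([c["k1"],0,0,0.])).reshape(-1,2)
    # model: distorted = x(1+k1 r^2), as OpenCV
    d=np.c_[u,np.ones(len(u))]@R; return -R.T@t,d
def onz(n,px,z):
    o,d=ray(n,px);return o+d*((z-o[2])/d[:,2])[:,None]
def proj(n,P):
    c,f,R,t=cam(n);K=np.array([[f,0,c["cx"]],[0,f,c["cy"]],[0,0,1.]])
    return cv2.projectPoints(np.array(P,float).reshape(-1,3),R,t,K,np.array([c["k1"],0,0,0.]))[0].reshape(-1,2)
E
python3 - <<'E'
from h import *
for n in("top","side"):
    p,d=optics.capture(n);cv2.imwrite(f"pics/{n}0.png",p);np.save(f"{n}0.npy",d);c=optics.camera_info(n);print(c, ray(n,[[280,210]])[0])
s=env.get_state();print(s,env.nose_length)
print(cv2.Rodrigues(np.array(s["tcp_rot"]))[0].round(3))
E
```

```text
pics
{'fovy': 43.01120762601281, 'cx': 279.4530055046696, 'cy': 209.72546267836566, 'k1': -0.09947513835746057, 'rvec': array([ 2.16450545, -2.10819862,  0.12364329]), 'tvec': array([ 10.59215566, 613.23365574, 984.24179457])} [ 468.77018805   -1.13301913 1060.73222235]
{'fovy': 56.663848651454465, 'cx': 282.09614002038654, 'cy': 208.99453660349002, 'k1': 0.008243304673173442, 'rvec': array([ 0.10219578, -2.93504618,  1.10655037]), 'tvec': array([584.48334711,  67.46971516, 890.2885209 ])} [564.15059818 572.75044124 701.76750465]
{'clock': 0.1, 'q': array([ 1.18004815e+00,  3.20223597e-01,  1.56557856e+00,  2.35555126e-05,
        1.25739539e+00, -2.00007593e-02]), 'qvel': array([-0.00164918, -0.00158986, -0.00195578, -0.00163564, -0.00077693,
        0.00210954]), 'effort': array([-3.93613655e-04, -4.16413844e+01, -2.34701049e+01, -1.25734673e-04,
        4.90465580e-03,  7.51476193e-06]), 'tcp_pos': array([208.16541045, 535.55310232, 244.56046948]), 'tcp_rot': array([-0.93279481,  1.36348114,  0.93137387]), 'wrist_force': array([0.63264314, 0.09029598, 0.08527688]), 'wrist_torque': array([0.00620611, 0.01457079, 0.02436669]), 'opening': 84.96465392027305} 14.0
[[-0.001 -0.932  0.362]
 [-0.001  0.362  0.932]
 [-1.     0.    -0.002]]
```

View pics/top0.png

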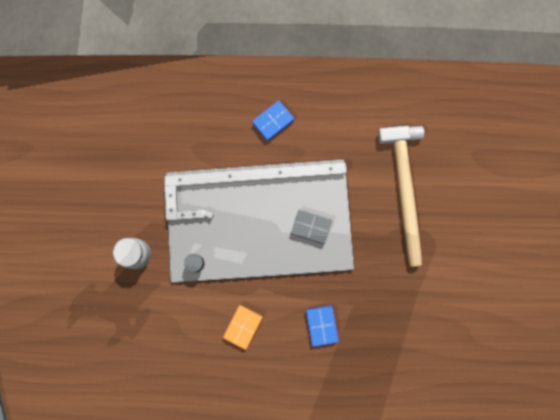

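View pics/side0.png

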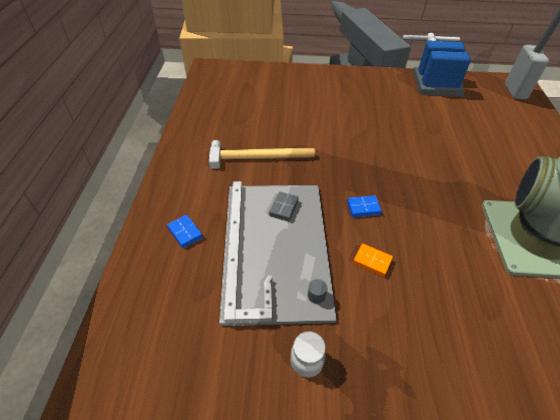

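The scene from above: the dark blank is at top (312,227) and the slug at (193,263). The look-alikes are blue at (273,121) and (322,327) and orange at (243,328). The dark grey rectangle with scribed lines on the plate fits the description, so I choose that one.

```bash
cat >> h.py <<'E'
def rect(p,lo,hi,satmax,roi):
    h=cv2.cvtColor(p,cv2.COLOR_BGR2HSV);m=((h[...,1]<satmax)&(h[...,2]>=lo)&(h[...,2]<hi)).astype(np.uint8)
    k=np.zeros_like(m);x0,y0,x1,y1=roi;k[y0:y1,x0:x1]=1;return m*k
def big(m,n):
    cs=cv2.findContours(m,cv2.RETR_EXTERNAL,cv2.CHAIN_APPROX_NONE)[0]
    return sorted(cs,key=cv2.contourArea)[-n:][::-1]
E
python3 - <<'E'
from h import *
p=cv2.imread("pics/top0.png");h=cv2.cvtColor(p,cv2.COLOR_BGR2HSV)
for q in[(255,220),(312,218),(300,230),(270,174),(193,262),(320,190),(240,300)]:print(q,h[q[1],q[0]])
cv2.imwrite("pics/crop.png",cv2.resize(p[140:300,150:370],None,fx=3.6,fy=3.6,interpolation=cv2.INTER_CUBIC))
# jig outline
m=rect(p,80,256,70,(140,140,380,300));m=cv2.morphologyEx(m,cv2.MORPH_CLOSE,np.ones((9,9)))
c=big(m,1)[0];print(cv2.contourArea(c),cv2.minAreaRect(c),cv2.boxPoints(cv2.minAreaRect(c)))
b=cv2.boxPoints(cv2.minAreaRect(c));print(onz("top",b,20).round(1))
m=rect(p,0,105,80,(270,190,345,260))
for c in big(m,2):
    print(cv2.contourArea(c));
    for z in(12,28):
        P=onz("top",c.reshape(-1,2),z)[:,:2].astype(np.float32);print(z,cv2.minAreaRect(P))
E
```

```text
(255, 220) [ 20   4 187]
(312, 218) [ 95  10 148]
(300, 230) [ 99  13 141]
(270, 174) [ 15   2 229]
(193, 262) [103  13 142]
(320, 190) [ 20   4 207]
(240, 300) [ 12 133 148]
20260.0 ((257.81585693359375, 221.01364135742188), (112.43270874023438, 184.67922973632812), 85.76361083984375) [[161.57574 171.77216]
 [345.7504  158.12961]
 [354.05597 270.25513]
 [169.88132 283.89767]]
[[ 687.4  267.    20. ]
 [ 723.5 -102.2   20. ]
 [ 501.  -120.8   20. ]
 [ 464.3  237.6   20. ]]
36.0
12 ((560.46337890625, -28.33260154724121), (62.23509216308594, 4.544939041137695), 74.6890640258789)
28 ((559.0643920898438, -27.917617797851562), (61.28561019897461, 4.475643634796143), 74.6891098022461)
```

View pics/crop.png

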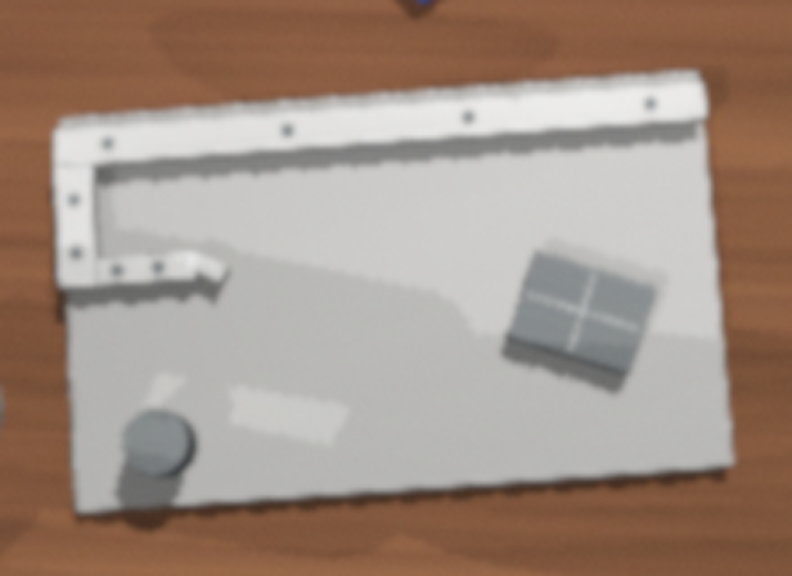

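The crop shows the dark blank with its scribed cross at crop (583,312) and top corners (537,251), (660,286), (627,373), (508,335). The fence screws lie on a line from (108,143) to (650,104). The choice of blank is confirmed.

```bash
python3 - <<'E'
from h import *
f=lambda a:(np.array(a,float)+.5)/3.6-.5+[150,140]
S=onz("top",f([(108,143),(287,130),(468,117),(650,104)]),28)[:,:2]
E2=onz("top",f([(74,200),(76,253)]),28)[:,:2]
C=onz("top",f([(733,466),(77,514)]),12)[:,:2]
print(S.round(1),E2.round(1),C.round(1))
v=cv2.fitLine(S.astype(np.float32),cv2.DIST_L2,0,.01,.01).ravel();u=v[:2]*np.sign(v[1]);a=np.arctan2(-u[0],u[1]);print("yaw fence",a)
e=C[1]-C[0];print("yaw near edge",np.arctan2(-e[0],e[1]),"len",np.hypot(*e))
X=np.array([np.cos(a),np.sin(a)]);Y=np.array([-X[1],X[0]])
x0=S.mean(0)@X-90;y0=E2.mean(0)@Y-170
print("near edge jigx (-110)",C@X-x0,"jigy (-180,180)",C@Y-y0,)
O=X*x0+Y*y0;print("O",O)
B=onz("top",f([(537,251),(660,286),(627,373),(508,335)]),28)[:,:2]
print("sides",[np.hypot(*(B[i]-B[i-1])).round(1) for i in range(4)])
r=cv2.minAreaRect(B.astype(np.float32));print(r)
bj=np.c_[(B-O)@X,(B-O)@Y];print("blank corners jig",bj.round(1),bj.mean(0))
l=bj[0]-bj[1]+bj[3]-bj[2];print("blank yaw rel jig",np.arctan2(-l[0],l[1]))
print("cross",(onz("top",f([(583,312)]),28)[0,:2]-O)@np.c_[X,Y])
sl=(onz("top",f([(158,442)]),47)[0,:2]-O)@np.c_[X,Y];print("slug",sl)
d=np.load("top0.npy")
for q in [(312,232),(255,220),(270,174)]:
    c,ff,R,t=cam("top");o,dd=ray("top",[q]);print((o+dd*d[q[1],q[0]])[0].round(1))
E
```

```text
[[671.1 227.5]
 [680.5 128.4]
 [690.   28.9]
 [699.7 -70.9]] [[638.7 244.7]
 [609.3 241.9]] [[ 503.5 -120.1]
 [ 467.2  237.3]]
yaw fence 0.09565933
yaw near edge 0.10106414957745885 len 359.19962561538233
near edge jigx (-110) [-109.96484988 -111.906249  ] jigy (-180,180) [-180.21139366  178.98298941]
O [595.73702156  69.80948026]
sides [np.float64(48.5), np.float64(69.3), np.float64(50.6), np.float64(67.3)]
((584.725341796875, -36.89167404174805), (70.27696990966797, 50.5261344909668), 73.66484832763672)
blank corners jig [[  13.1  -82.1]
 [ -10.8 -147.2]
 [ -56.6 -125.6]
 [ -31.5  -63.2]] [ -21.44825392 -104.51414448]
blank yaw rel jig -0.36568076917791287
cross [ -21.93544955 -104.49637544]
slug [-77.4197516  125.99681775]
[572.8 -37.3  28.1]
[595.5  75.6  11.3]
[686.   47.9  27.1]
```

```bash
cat >> h.py <<'E'
O=np.array([595.6,69.8]);A=0.097
X=np.array([np.cos(A),np.sin(A)]);Y=np.array([-X[1],X[0]])
def jig(w): return (np.asarray(w)[...,:2]-O)@np.c_[X,Y]
def go(jx,jy,z,zang):
    "row for TCP at jig (jx,jy), world z, pointing down, tool z at angle zang from jig x"
    s=env.get_state();R0=cv2.Rodrigues(np.array(s["tcp_rot"]))[0]
    w=np.r_[O+jx*X+jy*Y,z];a=A+zang
    x=np.array([0,0,-1.]);zz=np.array([np.cos(a),np.sin(a),0]);R=np.c_[x,np.cross(zz,x),zz]
    print("now jig",jig(s["tcp_pos"]).round(1),"z",s["tcp_pos"][2].round(1),"F",s["wrist_force"].round(1),"open",round(s["opening"],1),"t",s["clock"])
    print("shift",(R0.T@(w-s["tcp_pos"])/40).round(3),"turn",np.degrees(cv2.Rodrigues(R0.T@R)[0].ravel()).round(2))
E
python3 - <<'E'
from h import *
go(-84,-103,120,np.pi/2)
E
```

```text
now jig [-340.5  501.1] z 244.6 F [0.6 0.1 0.1] open 85.0 t 0.1
shift [  3.13  -12.533 -10.584] turn [-2.68e+01 -9.00e-02 -2.00e-02]
```

```bash
python3 -m creep '[1.0,-12.53,-10.58,-26.8,0,0,0.4, 1.0,-12.53,-10.58,-26.8,0,0,0.4, 1.0,-12.53,-10.58,-26.8,0,0,0.4, 1.0,-12.53,-10.58,-26.8,0,0,0.4, 1.0,-12.53,-10.58,-26.8,0,0,0.4, 1.0,-12.53,-10.58,-26.8,0,0,0.4, 1.0,-12.53,-10.58,-26.8,0,0,0.4, 1.0,-12.53,-10.58,-26.8,0,0,0.4]' 30; python3 -c "
from h import *
go(-84,-103,100,np.pi/2)"
```

```text
clock: 0.9
tcp_pos: [397.0, 188.6, 221.1]
tcp_rot: [-1.28, 1.162, 1.28]
wrist_force: [1.3, 0.6, -0.1]
opening: 34.4
now jig [-186.1  137.5] z 221.1 F [ 1.3  0.6 -0.1] open 34.4 t 0.9
shift [ 3.028 -2.552 -6.013] turn [0.01 0.01 0.  ]
```

```bash
python3 -m creep '[3.0,-2.55,-6.0,0,0,0,0.4, 3.0,-2.55,-6.0,0,0,0,0.4, 3.0,-2.55,-6.0,0,0,0,0.4, 3.0,-2.55,-6.0,0,0,0,0.4, 3.0,-2.55,-6.0,0,0,0,0.4, 3.0,-2.55,-6.0,0,0,0,0.4, 3.0,-2.55,-6.0,0,0,0,0.4, 3.0,-2.55,-6.0,0,0,0,0.4]'; python3 -c "
from h import *
go(-84,-103,32,np.pi/2)"
```

```text
clock: 1.7
tcp_pos: [520.9, -38.8, 100.6]
tcp_rot: [-1.277, 1.164, 1.281]
wrist_force: [-0.4, 0.2, 0.3]
opening: 34.1
now jig [ -84.8 -100.8] z 100.6 F [-0.4  0.2  0.3] open 34.1 t 1.7
shift [ 1.715 -0.025 -0.056] turn [-0.1   0.05 -0.12]
```

```bash
python3 -m creep '[0.6,0,-0.05,0,0,0,0.4, 1.2,0,-0.05,0,0,0,0.4, 1.5,0,-0.05,0,0,0,0.4, 1.7,0,-0.05,0,0,0,0.4, 1.7,0,-0.05,0,0,0,0.4]'; python3 -c "
from h import *
go(-69,-103,32,np.pi/2)
p,d=optics.capture('side');u=proj('side',[env.get_state()['tcp_pos']])[0];print(u)
x,y=int(u[0]),int(u[1]);cv2.imwrite('pics/s1.png',cv2.resize(p[y-70:y+80,x-100:x+100],None,fx=4,fy=4))"
```

```text
clock: 2.2
tcp_pos: [521.2, -39.7, 33.1]
tcp_rot: [-1.28, 1.162, 1.282]
wrist_force: [0.2, -0.8, -0.4]
opening: 34.0
now jig [ -84.7 -101.8] z 33.1 F [ 0.2 -0.8 -0.4] open 34.0 t 2.2
shift [ 0.027 -0.392 -0.031] turn [ 0.05  0.02 -0.06]
[310.916344  202.1599459]
```

View pics/s1.png

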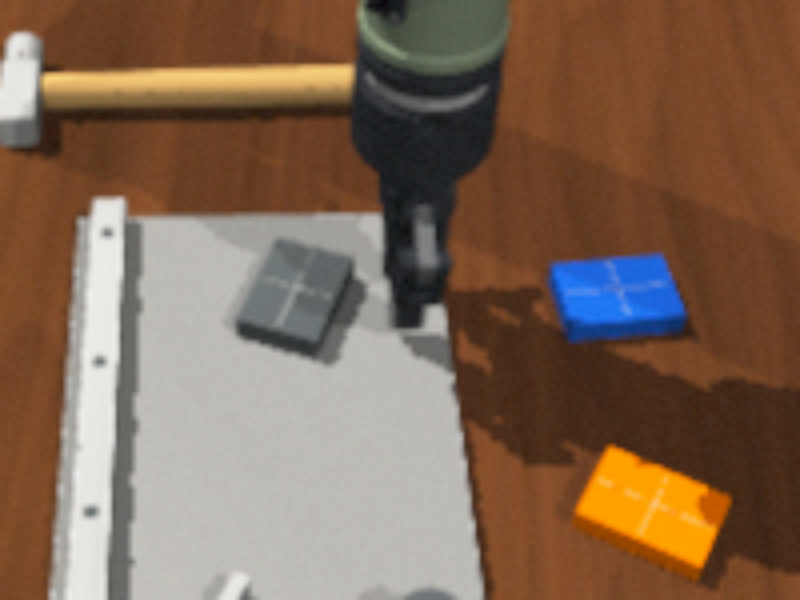

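The fingertips stand over the plate beside the near side of the blank at crop (410,320) and are clear of it. I'll lower them slightly and push.

```bash
python3 -m creep '[0.12,0,0,0,0,0,0.4, 0.12,-0.3,0,0,0,0,0.4, 0.12,-0.5,0,0,0,0,0.4, 0.12,-0.7,0,0,0,0,0.4, 0.12,-0.9,0,0,0,0,0.4, 0.12,-1.1,0,0,0,0,0.4, 0.12,-1.3,0,0,0,0,0.4, 0.12,-1.5,0,0,0,0,0.4]'
python3 -m creep '[0,-0.2,0,0,0,0,0.4, 0,-0.4,0,0,0,0,0.4, 0,-0.5,0,0,0,0,0.4, 0,-0.5,0,0,0,0,0.4]'; python3 -c "
from h import *
go(19,-103,28,np.pi/2)
p,d=optics.capture('side');u=proj('side',[env.get_state()['tcp_pos']])[0];print(u)
x,y=int(u[0]),int(u[1]);cv2.imwrite('pics/s2.png',cv2.resize(p[y-70:y+80,x-100:x+100],None,fx=4,fy=4))"
```

```text
clock: 3.05
tcp_pos: [581.4, -34.4, 28.5]
tcp_rot: [-1.279, 1.162, 1.282]
wrist_force: [-3.7, -0.3, 3.2]
opening: 34.0
clock: 3.45
tcp_pos: [602.8, -32.6, 28.5]
tcp_rot: [-1.281, 1.16, 1.278]
wrist_force: [0.1, 0.1, -0.6]
opening: 34.3
now jig [  -2.8 -102.6] z 28.5 F [ 0.1  0.1 -0.6] open 34.3 t 3.45
shift [ 0.015 -0.544 -0.011] turn [-0.   -0.01  0.15]
[275.97096366 203.89454606]
```

View pics/s2.png

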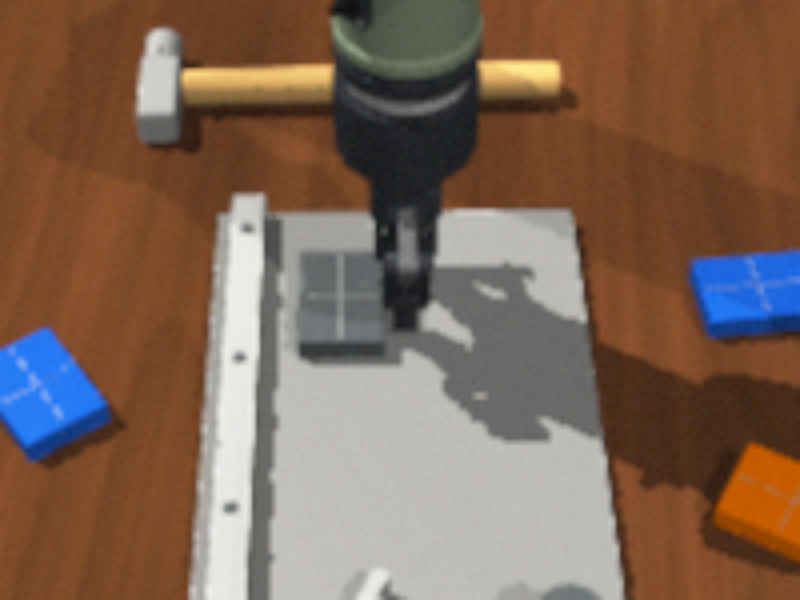

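The blank now sits square in front of the fingers, cross at crop (342,296), with a small gap left to the fence bar at (250,300). I'll push on to the fence and watch the force.

```bash
python3 -m creep '[0,-0.15,0,0,0,0,0.4, 0,-0.3,0,0,0,0,0.4, 0,-0.4,0,0,0,0,0.4, 0,-0.47,0,0,0,0,0.4, 0,-0.52,0,0,0,0,0.4, 0,-0.55,0,0,0,0,0.4]'; python3 -c "
from h import *
go(19,-103,28,np.pi/2)"
```

```text
clock: 4.1
tcp_pos: [623.2, -30.5, 28.5]
tcp_rot: [-1.28, 1.162, 1.281]
wrist_force: [-3.4, -0.3, 2.3]
opening: 34.2
now jig [  17.7 -102.5] z 28.5 F [-3.4 -0.3  2.3] open 34.2 t 4.1
shift [ 0.012 -0.032 -0.011] turn [ 0.    0.01 -0.02]
```

Sliding friction is only 3–4 N. I'll creep on until contact with the fence shows in the force.

```bash
for i in 1; do python3 -m creep '[0,-0.03,0,0,0,0,0.4, 0,-0.06,0,0,0,0,0.4]'; done; python3 -m creep '[0,-0.03,0,0,0,0,0.4, 0,-0.06,0,0,0,0,0.4]';python3 -c "
from h import *
go(19,-103,28,np.pi/2)"
```

```text
clock: 4.3
tcp_pos: [624.4, -30.4, 28.5]
tcp_rot: [-1.279, 1.164, 1.283]
wrist_force: [-7.1, -1.9, 5.3]
opening: 34.1
clock: 4.5
tcp_pos: [624.5, -30.4, 28.5]
tcp_rot: [-1.277, 1.168, 1.287]
wrist_force: [-13.3, -1.2, 9.7]
opening: 34.5
now jig [  19.  -102.5] z 28.5 F [-13.3  -1.2   9.7] open 34.5 t 4.5
shift [ 0.013  0.001 -0.012] turn [ 0.01  0.03 -0.47]
```

```bash
python3 -m creep '[0,0.3,0,0,0,0,0.4, 0,0.8,0,0,0,0,0.3, -0.8,0.8,0,0,0,0,0.15, -1.6,0.8,0,0,0,0,0.15, -1.6,0.8,0,0,0,0,0.15]'; python3 -c "
from h import *
go(52,-170,80,0)
p,d=optics.capture('top');cv2.imwrite('pics/t2.png',cv2.resize(p[140:300,150:370],None,fx=3.6,fy=3.6,interpolation=cv2.INTER_CUBIC))"
```

```text
clock: 5.0
tcp_pos: [600.6, -33.4, 97.4]
tcp_rot: [-1.287, 1.153, 1.27]
wrist_force: [0.8, -1.2, -0.1]
opening: 12.7
now jig [  -5.  -103.2] z 97.4 F [ 0.8 -1.2 -0.1] open 12.7 t 5.0
shift [ 0.457 -1.42  -1.668] turn [89.98  0.5   0.67]
```

View pics/t2.png

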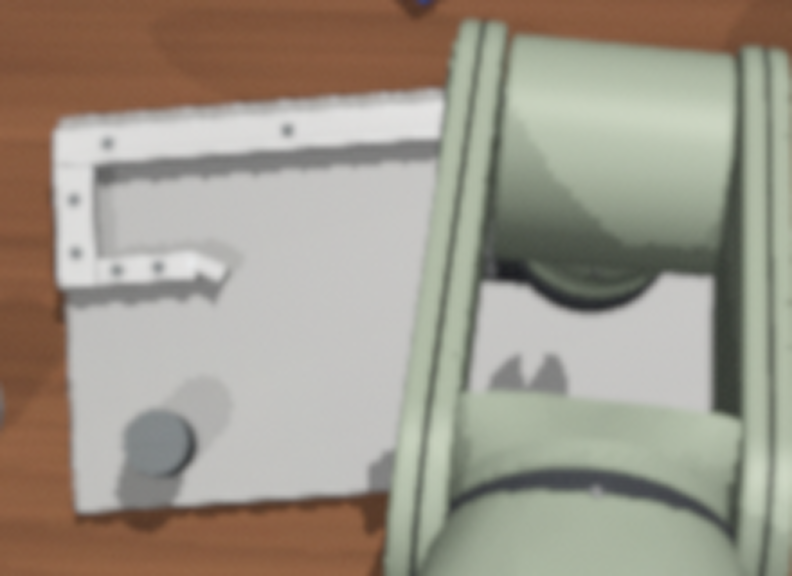

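The arm hides the blank from the top camera. The slug is undisturbed at crop (158,442). I'll move behind the blank's right end and use the side view.

```bash
python3 -m creep '[0,-1.4,-1.7,90,0,0,0.15, 0,-1.4,-1.7,90,0,0,0.15, 0,-1.4,-1.7,90,0,0,0.15, 0,-1.4,-1.7,90,0,0,0.15, 0,-1.4,-1.7,90,0,0,0.15, 0,-1.4,-1.7,90,0,0,0.15, 0,-1.4,-1.7,90,0,0,0.15, 0,-1.4,-1.7,90,0,0,0.15]'; python3 -c "
from h import *
go(52,-170,80,0)
p,d=optics.capture('side');cv2.imwrite('pics/s3f.png',p);u=proj('side',[np.r_[O+50*X-90*Y,28]])[0];print(u)
x,y=int(u[0]),int(u[1]);print(x,y);cv2.imwrite('pics/s3.png',cv2.resize(p[y-60:y+60,x-80:x+80],None,fx=5,fy=5,interpolation=cv2.INTER_CUBIC))"
```

```text
clock: 5.85
tcp_pos: [658.6, -95.4, 91.0]
tcp_rot: [-0.362, 1.541, 0.362]
wrist_force: [-0.2, -0.9, 0.3]
opening: 12.9
now jig [  46.7 -170.5] z 91.0 F [-0.2 -0.9  0.3] open 12.9 t 5.85
shift [ 0.275 -0.036  0.129] turn [ 2.088e+01 -1.000e-02 -2.000e-02]
[253.09339659 208.43624558]
253 208
```

View pics/s3.png

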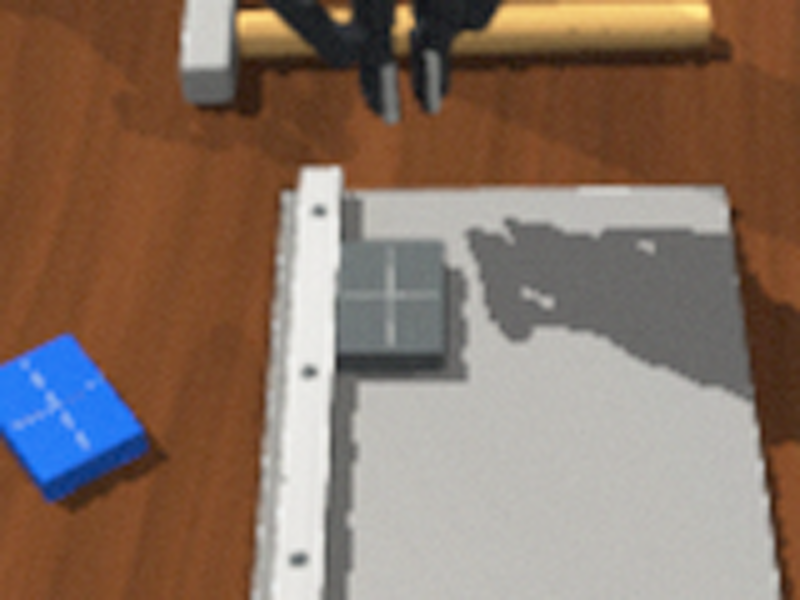

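The blank lies flush along the fence bar, with no gap visible. Its cross is at crop (390,297) and its top corners are (342,241), (443,241), (445,353), (337,353). I'll turn those into jig coordinates.

```bash
cat >>h.py <<'E'
def sj(px,org,k,z=28): return jig(onz("side",(np.array(px,float)+.5)/k-.5+org,z)).round(1)
E
python3 -c "
from h import *
print(sj([(390,297),(342,241),(443,241),(445,353),(337,353)],[173,148],5))
print('screws x=90',sj([(319,211),(310,371),(299,559)],[173,148],5))
go(52,-166,80,0)"
```

```text
[[  55.8  -94.5]
 [  79.1 -130.3]
 [  31.4 -129.6]
 [  30.5  -60.4]
 [  79.   -61.2]]
screws x=90 [[  90.8 -150.3]
 [  90.6  -51. ]
 [  90.6   49.2]]
now jig [  46.7 -170.5] z 91.0 F [ 0.5 -0.1 -0.3] open 12.8 t 5.9
shift [0.276 0.058 0.164] turn [ 2.067e+01 -1.000e-02 -3.000e-02]
```

```bash
python3 -m creep '[0.2,0.2,0.15,8,0,0,0.15, 0.3,0.3,0.15,16,0,0,0.15, 0.3,0.38,0.16,20.7,0,0,0.15, 0.3,0.38,0.16,20.7,0,0,0.15]'; python3 -c "
from h import *
go(53,-153,28,0)"
```

```text
clock: 6.3
tcp_pos: [657.1, -78.5, 79.3]
tcp_rot: [-0.085, 1.57, 0.086]
wrist_force: [-1.3, -0.9, -0.4]
opening: 13.2
now jig [  46.9 -153.6] z 79.3 F [-1.3 -0.9 -0.4] open 13.2 t 6.3
shift [1.282 0.012 0.155] turn [ 0.7  -0.05 -0.03]
```

```bash
python3 -m creep '[0.4,0,0.16,0.7,0,0,0.15, 0.8,0,0.16,0.7,0,0,0.15, 1.1,0,0.16,0.7,0,0,0.15, 1.28,0,0.16,0.7,0,0,0.15, 1.28,0.1,0.16,0.7,0,0,0.15, 1.28,0.2,0.16,0.7,0,0,0.15]'; python3 -c "
from h import *
go(53,-141,28,0)"
```

```text
clock: 6.9
tcp_pos: [663.0, -70.2, 29.3]
tcp_rot: [-0.074, 1.569, 0.074]
wrist_force: [-0.3, 0.2, 0.1]
opening: 12.5
now jig [  53.5 -145.9] z 29.3 F [-0.3  0.2  0.1] open 12.5 t 6.9
shift [ 0.034  0.122 -0.013] turn [-0.16  0.02 -0.01]
```

```bash
python3 -m creep '[0,0.15,0.0,0,0,0,0.15, 0,0.35,0.01,0,0,0,0.15, 0,0.55,0.02,0,0,0,0.15, 0,0.75,0.03,0,0,0,0.15, 0,0.95,0.04,0,0,0,0.15, 0,1.15,0.05,0,0,0,0.15, 0,1.35,0.06,0,0,0,0.15, 0,1.5,0.06,0,0,0,0.15]'; python3 -c "
from h import *
go(53,-41,28,0)
p,d=optics.capture('side');u=proj('side',[np.r_[O+40*X-20*Y,28]])[0]
x,y=int(u[0]),int(u[1]);print(x-80,y-60);cv2.imwrite('pics/s4.png',cv2.resize(p[y-60:y+60,x-80:x+80],None,fx=5,fy=5,interpolation=cv2.INTER_CUBIC))"
```

```text
clock: 7.7
tcp_pos: [658.2, -10.6, 29.7]
tcp_rot: [-0.076, 1.572, 0.074]
wrist_force: [-3.7, -6.6, 2.2]
opening: 12.6
now jig [ 54.5 -86.1] z 29.7 F [-3.7 -6.6  2.2] open 12.6 t 7.7
shift [ 0.04   1.128 -0.04 ] turn [-0.08 -0.15  0.09]
177 172
```

View pics/s4.png

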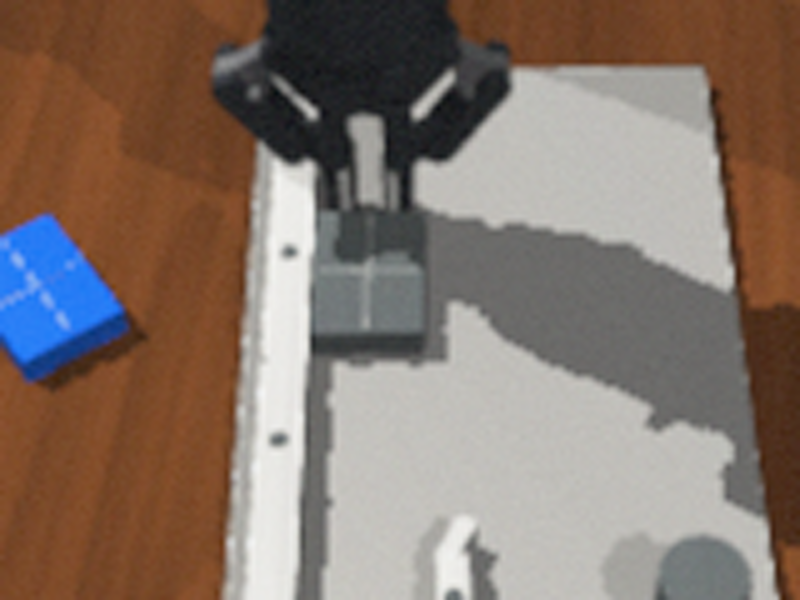

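The blank is still flush on the fence bar, cross at crop (370,268), with both fingers on its tail. I'll continue.

```bash
python3 -m creep '[0,0.2,0.0,0,0,0,0.15, 0,0.45,0.01,0,0,0,0.15, 0,0.7,0.01,0,0,0,0.15, 0,0.95,0.02,0,0,0,0.15, 0,1.2,0.02,0,0,0,0.15, 0,1.45,0.03,0,0,0,0.15, 0,1.7,0.03,0,0,0,0.15, 0,1.8,0.03,0,0,0,0.15]'; python3 -c "
from h import *
go(54.5,79,28,0)
p,d=optics.capture('side');u=proj('side',[np.r_[O+40*X+60*Y,28]])[0]
x,y=int(u[0]),int(u[1]);print(x-80,y-60);cv2.imwrite('pics/s5.png',cv2.resize(p[y-60:y+60,x-80:x+80],None,fx=5,fy=5,interpolation=cv2.INTER_CUBIC))
print(sj([(370,268)],[177,172],5))"
```

```text
clock: 8.55
tcp_pos: [652.6, 61.7, 29.4]
tcp_rot: [-0.076, 1.572, 0.074]
wrist_force: [-3.3, -6.4, 2.1]
opening: 13.0
now jig [ 56.  -13.6] z 29.4 F [-3.3 -6.4  2.1] open 13.0 t 8.55
shift [ 0.033  2.315 -0.04 ] turn [-0.08 -0.15  0.05]
176 203
[[ 54.8 -40.6]]
```

View pics/s5.png

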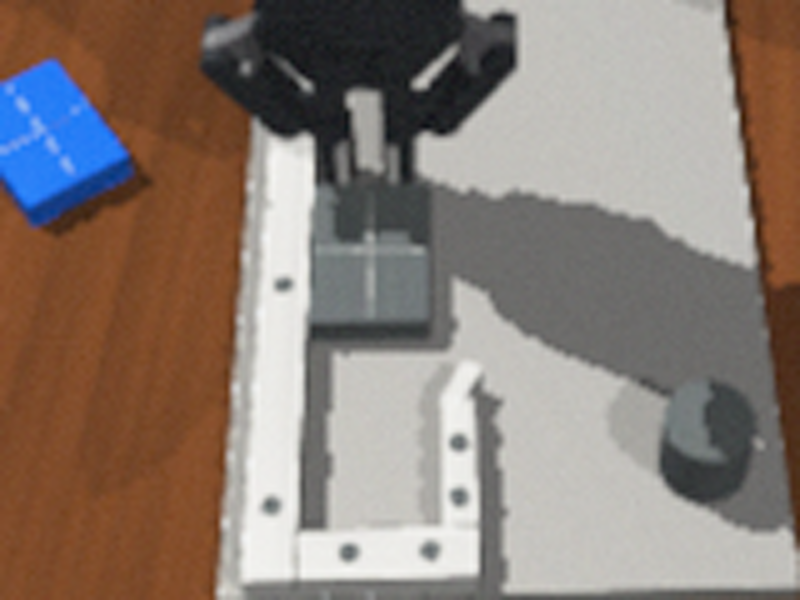

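The blank is flush on the fence at y≈32, cross at crop (372,249). It is lined up with the pocket mouth between the fence and the flare at (465,375), and the slug stands untouched at (707,430). I'll push on into the pocket.

```bash
python3 -m creep '[0,0.2,0.0,0,0,0,0.15, 0,0.45,0,0,0,0,0.15, 0,0.7,0,0,0,0,0.15, 0,0.95,0,0,0,0,0.15, 0,1.2,0,0,0,0,0.15, 0,1.45,0,0,0,0,0.15, 0,1.7,0,0,0,0,0.15, 0,1.85,0,0,0,0,0.15]'; python3 -m creep '[0,0.1,0,0,0,0,0.15, 0,0.2,0,0,0,0,0.15, 0,0.28,0,0,0,0,0.15,0,0.35,0,0,0,0,0.15]'; python3 -c "
from h import *
go(56,79,28,0)"
```

```text
clock: 9.4
tcp_pos: [645.8, 135.0, 29.4]
tcp_rot: [-0.076, 1.572, 0.074]
wrist_force: [-3.5, -6.0, 1.6]
opening: 13.0
clock: 9.8
tcp_pos: [644.6, 148.4, 29.4]
tcp_rot: [-0.076, 1.572, 0.073]
wrist_force: [-3.5, -5.6, 2.9]
opening: 12.9
now jig [56.4 73.5] z 29.4 F [-3.5 -5.6  2.9] open 12.9 t 9.8
shift [ 0.034  0.139 -0.01 ] turn [-0.12 -0.14  0.08]
```

```bash
python3 -m creep '[0,0.05,0,0,0,0,0.15, 0,0.1,0,0,0,0,0.15, 0,0.14,0,0,0,0,0.15]'; python3 -m creep '[0,0.04,0,0,0,0,0.15,0,0.06,0,0,0,0,0.15]'; python3 -m creep '[0,0.04,0,0,0,0,0.15,0,0.06,0,0,0,0,0.15]';python3 -c "
from h import *
go(56,79,28,0)"
```

```text
clock: 10.1
tcp_pos: [644.1, 153.0, 29.4]
tcp_rot: [-0.078, 1.572, 0.073]
wrist_force: [-2.4, -12.3, 3.0]
opening: 12.8
clock: 10.3
tcp_pos: [644.1, 153.1, 29.4]
tcp_rot: [-0.081, 1.572, 0.071]
wrist_force: [-1.9, -17.0, 3.6]
opening: 12.9
clock: 10.5
tcp_pos: [644.1, 153.2, 29.4]
tcp_rot: [-0.085, 1.572, 0.068]
wrist_force: [-0.7, -24.4, 3.5]
opening: 13.2
now jig [56.4 78.3] z 29.4 F [ -0.7 -24.4   3.5] open 13.2 t 10.5
shift [ 0.036  0.017 -0.009] turn [ 0.02 -0.18  0.58]
```

The force rises to 24 N with no further travel, so the blank is on the stop, and at the expected place. I'll back straight out, rise and look.

```bash
python3 -m creep '[0,-0.2,0,0,0,0,0.15, 0,-0.6,0,0,0,0,0.15, 0,-1,0,0,0,0,0.15, -0.8,-1.2,0,0,0,0,0.15, -1.8,-1.8,0,0,0,0,0.15, -2.5,-2.5,0,0,0,0,0.15, -2.5,-3,0,0,0,0,0.15]'; python3 -c "
from h import *
print(env.get_state()['wrist_force'])
p,d=optics.capture('side');u=proj('side',[np.r_[O+30*X+115*Y,28]])[0]
x,y=int(u[0]),int(u[1]);print(x-64,y-48);cv2.imwrite('pics/s6.png',cv2.resize(p[y-48:y+48,x-64:x+64],None,fx=6,fy=6,interpolation=cv2.INTER_CUBIC))"
```

```text
clock: 11.2
tcp_pos: [659.1, 38.2, 134.8]
tcp_rot: [-0.073, 1.559, 0.074]
wrist_force: [0.7, -0.1, -0.4]
opening: 12.7
[ 0.66211536 -0.06935644 -0.36917418]
197 238
```

View pics/s6.png

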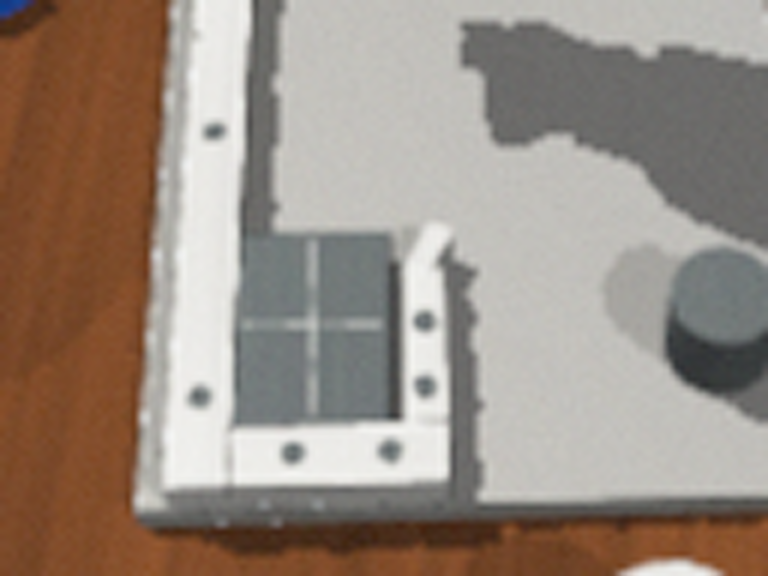

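The blank is flush on the fence (left edge) and on the stop (bottom edge), with a dark gap only on the lip side and the cross at crop (313,324). I'll check the numbers, then hand in if they agree.

```bash
python3 -c "
from h import *
print('cross',sj([(313,324)],[197,238],6),'ends of long line',sj([(313,240),(312,414)],[197,238],6))
print('screws fence x90, stop y170',sj([(213,131),(200,397),(292,453),(390,451)],[197,238],6))
print('slug top (z47) was -77.4,126:',sj([(723,296)],[197,238],6,47))
r=env.sign_off();print(r)"
```

```text
cross [[ 55.3 124.4]] ends of long line [[ 56.   93.2]
 [ 55.  156.1]]
screws fence x90, stop y170 [[ 91.2  49.2]
 [ 90.3 149.4]
 [ 60.9 169.1]
 [ 30.5 169.2]]
slug top (z47) was -77.4,126: [[-75.5 128.2]]
the job is handed in; nothing more can be done
None
```

The blank is home in the corner pocket and the job is handed in, at about 11 s of the 51 s allowed. No verdict was reported.

I pushed the blank with two spread fingertips on its long side until it was square against the fence, at y ≈ −94 mm on the open part of the plate. Then I pushed its tail end along the fence into the pocket, until the force rose to about 24 N against the end stop with no further travel. After that I backed straight out, so the robot was touching nothing at hand-in.

**Last checks:**
- **Position:** the scribed cross measured jig (55.3, 124.4) mm, against (55, 125) for fully home.
- **Angle:** the long scribed line was within about 0.02 rad of the fence.
- **Agreement:** the fence and end-stop screws measured within about 1 mm of where they must be.
- **Slug:** it measured within 3 mm of its first position. That comparison is between two different cameras, so the difference is within calibration error.
- **Hammer and tin:** I did not measure their positions again. The moves stayed clear of both.

No check failed or disagreed beyond these tolerances. The one view that did not help was a top picture in which the arm hid the blank, so I used the side camera from then on.

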